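Set the height stop on the sensor setting stand

TASK

Set the height stop of the stand to the sensor head standing in its nest: loosen the clamp lever, bring the stop rod gently down until its foot rests on the sensor face with a light pressure, and lock the clamp lever fully down again. The sensor face is delicate, so do not press hard on it; leave the sensor standing in its nest and leave the other things on the bench alone.

Things in the scene. Friction and masses are not known exactly. Their poses are not given: they have to be found in the camera images.
- stand: Fixed grey setting stand: base plate 190 x 130 x 30 mm, a round column at x = +80 mm (28 mm thick, top 206 mm above the table) and a clamp arm, 36 mm wide and 150 to 190 mm above the table, reaching from the column to the stop rod; the arm ends at x = -34 mm. Origin on the table, under the rod's axis; x points from the rod to the column, y to the clamp lever's side, z up.
- nest (a point): Centre of the nest ring (62 mm outside, 51 mm inside, 8 mm high) on the stand's base plate, under the stop rod, 30 mm above the table. The sensor head stands in it.
- stop: Stop rod: vertical, 12 mm thick, slides in the arm on the stand's z axis; on top a knurled round head, 27 mm wide, 24 mm high, above an 18 mm wide collar 10 mm high. Origin: centre of the head; axes as the stand's. About 370 g; 6 to 9 N of friction, so it stays where it is left; once clamped it takes over 25 N to shift. It travels 50 mm; at the top the origin is 270 mm above the table.
- rod_end (a point): Lower end of the steel rod, 125 mm below the head's centre. A rubber foot, 16 mm wide, hangs below it on a stiff adjusting screw: the foot's underside is 8 to 26 mm below this point, different every time and not reported, so the touch must be found by feel. The rubber gives about 1 mm for 8 N.
- lever (a joint): Angle of the clamp lever, rad. 0: loose, pointing 60 degrees up; grows as the lever swings down to its solid stop at 1.30 (14.5 degrees below level, pointing to the stand's -x). Below 0.75 the rod is free; the clamp grips from about 0.85 and is firmly locked above 1.15. At the ball it takes about 4 N to move, about 6 N near the locked end; it stays where it is left.
- lever_ball (a point): Centre of the black ball at the end of the clamp lever, 20 mm diameter; it moves on a circle of 70 mm radius about lever_pivot, in the stand's x-z plane: at angle q it is at 70 mm * (-cos(1.047 - q), 0, sin(1.047 - q)) from lever_pivot in the stand's frame. The lever's arm is a 9.6 mm round bar.
- lever_pivot (a point): Point on the lever's level axis (along the stand's y), at the height of the axis (170 mm above the table) and in the plane in which the ball moves: 22 mm to -x and 60 mm to +y of the stand's origin.
- sensor: Sensor head: upright metal cylinder, 47 mm diameter, 70 mm high, about 340 g, standing loose in the nest on the base plate. Origin: centre of its underside, z up.
- sensor_face (a point): Centre of the sensor head's flat upper face, 70 mm above its underside; the foot of the stop rod comes down here.
- spare_sensor: A second, identical sensor head standing on the bench; leave it alone. Origin: centre of its underside.
- housing: Red detector housing lying on the bench, 120 mm diameter, 70 mm high, two side ports; leave it alone. Origin: centre of its underside.
- cover_ring: Black cover ring lying on the bench, 104 mm outside, 76 mm inside, 22 mm high; leave it alone. Origin: centre of its underside.
- screwdriver: Screwdriver lying on the bench, 190 mm long; leave it alone.

How it is judged (in metres and radians):
On the way, in this order (a step that is already met when the one before it is completed fails the run):
1. the clamp lever has been loosened (angle below 0.75) (value of joint lever below 0.75 rad), for 0.2 s.
2. with the clamp loose, the foot of the stop rod rests on the sensor head (contact above 1 N) (contact force between stop and sensor above 1 N and value of joint lever below 0.75 rad), for 0.3 s.
At the end, for the whole second after the job is handed in: The clamp lever is locked (angle above 1.15), the foot of the stop rod rests on the sensor face with more than 0.8 N, the sensor head stands upright (within 3 degrees) in its nest, within 4 mm of the stand's axis, and all is at rest (value of joint lever above 1.15 rad and contact force between stop and sensor above 0.8 N and z of sensor in the frame of stand below 0.033 m and horizontal distance between sensor and stand below 0.004 m and angle between sensor's own z axis and vertical below 0.05 rad and linear speed of stop below 0.005 m/s and linear speed of sensor below 0.01 m/s); the robot touches nothing.
It fails at once if the stop presses on the sensor head with more than 15 N (contact force between stop and sensor above 15 N).
It fails at once if another thing on the bench is moved by more than 15 mm (distance of any of spare_sensor, housing, cover_ring, screwdriver from where it was at the start of the episode above 0.015 m).
It also fails if it takes over 72 s, if anything falls off the work surface, if the arm or the gripper's body presses on something with over 40 N, if the wrist force passes 120 N, or if a joint passes its speed limit or range.

ROBOT

A 6-joint arm with a two-finger parallel gripper is mounted at the origin on the work surface. World frame = base frame: x ahead of the robot, y to its left, z up, the work surface at z = 0. Lengths are in mm, angles in rad, forces in N, time in s.
With the tool pointing down it reaches from about 300 to 775 mm from the base axis. Payload 14.6 kg.
Tool frame: the origin (TCP) lies between the finger pads; the fingertips stand 22 mm ahead of it and the grasp point (between the pads) lies 3 mm ahead of it (manip.tcp_to_tips is the distance from the TCP to the fingertips, in mm); y points along the fingers, z is the direction in which the jaws open and shut, and the axes are right-handed (so a half turn about y gives the same grasp; the last joint's range is limited). The gripper opens to 94 mm and grips with 3 to 60 N. Pads are 16 mm wide; open, the fingers measure 119 mm over their backs; the gripper's body (75 mm by 177 mm) begins 78 mm behind the grasp point.
Start: joints at [-1.299, 0.3, 1.521, -0, 1.321, -0.067], TCP at [182.788, -518.727, 227.446] pointing down, gripper open.
Joint ranges: [-3.03, 3.03], [-0.79, 2.21], [0.23, 2.52], [-1.04, 4.18], [0, 3.07], [-2.55, 2.55]. Speed limits (rad/s): [2.22, 2.22, 2.57, 3.14, 3.14, 3.14].

INTERFACE

Orientations are given as [roll, pitch, yaw] about the fixed x, y, z axes, in that order (R = Rz(yaw) Ry(pitch) Rx(roll)).
In Python, from cell import manip gives the robot as it stands.
- The arm moves only by the shell command python3 -m jog 'ROWS' [OPENING] [FORCE]. ROWS is JSON, one flat list of numbers, 6 for each row, row after row: the shift along the tool's x, y, z in mm, then the turn, a rotation vector about the tool's x, y, z in degrees. A call has 1 to 10 rows; each row is the pose to reach, as a shift and turn from the pose commanded when the call began, along the tool's axes at that moment; what a row does not reach only later rows make up. A row lasts 1/12 s, in which the tool goes at most 41.7 mm and 7.16 degrees, less where a joint would pass 70% of its speed; a pose out of reach is approached as far as the arm can. A call with a gripper value outside its range is refused whole. OPENING is the finger opening in mm, from 0 to 94, set as the call begins (- or left out, the last holds). The fingers move at their own pace and stop on an object; FORCE is the grip in N (left out, the last holds). Time passes only in rows, so rows that repeat a pose let the fingers close. It gives the time, the measured TCP pose, the force and the opening at its end, in the units of the state.
- manip.read_state(): the state, without advancing time (a new reading comes with each control period).
- manip.camera(name): name is "side" or "top" or "wrist"; returns a dict with "img" (384x512x3 uint8, red, green, blue), "intrinsics" (3x3 intrinsics, pixels), "origin" and "orientation" of the camera in the world. Camera axes: x right, y down, z forward; pixel columns grow to the right and rows downward; lengths in mm; the calibration is good to about 2 mm. A picture is of the moment at which its call begins. There is no depth.
- manip.sign_off(): hands the job in, once; it reports no verdict.
Trained networks look in a picture, given as the dict that the camera call returned (one of the last four; its "shot" number tells which), for a name from the list of things; names that differ only in an ending like _2 or _b are one class to them, and where a whole thing is asked for, a point or a joint stands for the part that bears it (a point fixed in the world has none). Each returns a list of dicts, best first, with "score" (0 to 1); they miss things now and then, are a little off and sometimes report something else, mostly with a low value. They report only what shows in the picture. A call takes as long as a camera call.
- manip.masks_of(thing, picture): "pixels" (384x512 bool, what is visible of it) and "xy" ([column, row] in pixels, amid what is visible of it).
- manip.tip_of(thing, picture): "xy" ([column, row] in pixels: a listed point, or the origin of a listed thing).
The state is a dict: "clock": time; "joints": joint angles; "qd": joint speeds; "effort": joint torques, N m; "eef_pos": TCP position; "eef_rot": TCP orientation; "wrist_force": force on the tool from outside, world axes, zero at the start; "moment": the same for the moment, N m; "finger_gap": finger opening in mm.
Only numpy, scipy, OpenCV 4.12 (cv2) and the standard library are available. Lean on these libraries where they do the work, as an engineer would, in place of code of your own. Each camera call takes 0.05 s, during which the arm holds its last target.

## Working session

There is one attempt and no reset: what is moved stays moved. The work goes in short steps, Python scripts to look and compute and a shell command to move; the robot and the scene stay as the last step left them, time stands still between calls to the robot, and variables do not carry over. Pictures are saved under pics/ and viewed, and the job is handed in when it is done.

```bash
ls; mkdir -p pics; cat > h.py <<'E'
import numpy as np, cv2, json
from cell import manip
from scipy.spatial.transform import Rotation as R
def shot(n,f):
    p=manip.camera(n); cv2.imwrite('pics/'+f+'.png',p['img'][:,:,::-1]); return p
E
python3 - <<'E'
from h import *
s=manip.read_state(); print({k:np.round(v,3).tolist() for k,v in s.items()})
for n in ['side','top','wrist']:
    p=shot(n,n+'0'); print(n,np.round(p['intrinsics'],1).tolist(),np.round(p['origin'],1),np.round(p['orientation'],3))
    for t in ['lever_ball','lever_pivot','sensor_face','stop','rod_end','nest','stand','sensor']:
        print(t,[(np.round(d['xy'],1).tolist(),round(d['score'],2)) for d in manip.tip_of(t,p)[:2]])
print(manip.read_state()['clock'])
E
```

```text
pics
{'clock': 0.0, 'joints': [-1.299, 0.3, 1.522, 0.0, 1.321, -0.067], 'qd': [0.001, 0.002, 0.001, -0.001, -0.0, 0.001], 'effort': [-0.001, -53.18, -35.274, 0.071, 0.024, -0.0], 'eef_pos': [182.744, -518.501, 226.888], 'eef_rot': [-1.572, 0.0, -2.803], 'wrist_force': [-0.661, -0.252, 0.121], 'moment': [0.021, 0.037, 0.017], 'finger_gap': 93.986}
side [[475.5, 0.0, 267.9], [0.0, 475.5, 185.1], [0.0, 0.0, 1.0]] [ 427.8  870.5 1102.5] [-2.378e+00  2.000e-03 -2.989e+00]
lever_ball [([300.7, 188.7], 0.5)]
lever_pivot [([276.8, 181.0], 0.68)]
sensor_face [([271.4, 180.1], 0.83), ([297.3, 188.8], 0.64)]
stop [([274.0, 204.2], 0.56), ([273.4, 136.0], 0.55)]
rod_end [([275.7, 173.7], 0.51)]
nest [([273.9, 199.1], 0.74)]
stand [([275.5, 139.6], 0.63), ([271.7, 197.4], 0.61)]
sensor [([274.3, 198.6], 0.56)]
top [[474.2, 0.0, 257.2], [0.0, 474.2, 193.7], [0.0, 0.0, 1.0]] [ 333.6  -28.6 1429.2] [-2.966 -0.003 -1.544]
lever_ball [([254.3, 220.3], 0.59), ([281.5, 201.7], 0.43)]
lever_pivot [([260.5, 200.1], 0.78), ([278.3, 196.3], 0.43)]
sensor_face [([278.0, 195.9], 0.63)]
stop [([287.3, 188.1], 0.67)]
rod_end []
nest [([280.7, 201.8], 0.75)]
stand [([255.0, 222.1], 0.72), ([280.4, 204.4], 0.7)]
sensor [([280.8, 202.4], 0.46)]
wrist [[303.6, 0.0, 257.3], [0.0, 303.6, 188.8], [0.0, 0.0, 1.0]] [ 246.3 -495.5  385.2] [ 2.904e+00 -1.000e-03 -1.233e+00]
lever_ball []
lever_pivot []
sensor_face []
stop []
rod_end []
nest []
stand []
sensor []
1.35
```

View pics/side0.png

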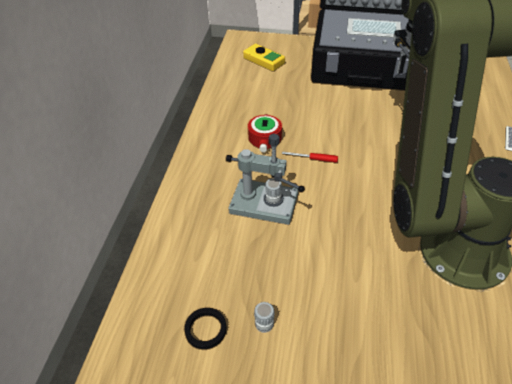

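View pics/top0.png

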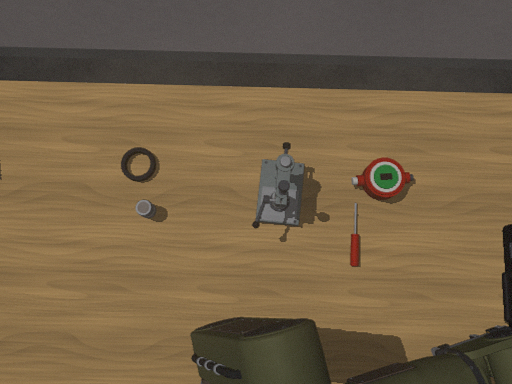

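```bash
python3 - <<'E'
import cv2,numpy as np
a=cv2.imread('pics/side0.png')[120:230,215:325]; b=cv2.imread('pics/top0.png')[135:245,235:345]
cv2.imwrite('pics/crop0.png',np.hstack([cv2.resize(x,(400,550)[:1]*2,interpolation=cv2.INTER_CUBIC) for x in (a,b)]))
E
```

```text
(no output)
```

View pics/crop0.png

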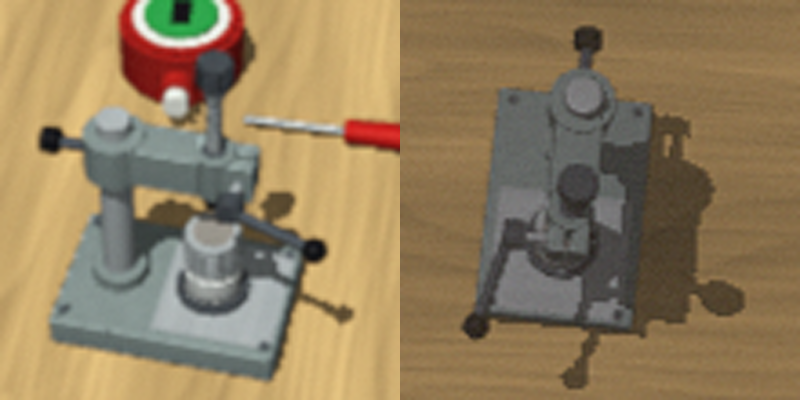

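```bash
cat >> h.py <<'E'
def proj(p,X):
    Rm=R.from_euler('xyz',p['orientation']).as_matrix(); c=Rm.T@(np.asarray(X)-p['origin']); u=p['intrinsics']@c; return u[:2]/u[2]
def ball(q): return np.array([-22-70*np.cos(1.047-q),60,170+70*np.sin(1.047-q)])
E
python3 - <<'E'
from h import *
from scipy.optimize import least_squares
P={n:manip.camera(n) for n in ('side','top')}
s=1/3.636
S=lambda x,y:np.array([215+x*s,120+y*s]); T=lambda x,y:np.array([235+(x-400)*s,135+y*s])
# base plate top corners z=30, unknown x center
def W(v,L): 
    c,n=np.cos(v[2]),np.sin(v[2]); return np.array([v[0]+c*L[0]-n*L[1],v[1]+n*L[0]+c*L[1],L[2]])
def obs(v):
    x,y,w,q,h,bx=v
    return [('side',S(113,121),[80,0,206]),('top',T(585,96),[80,0,206]),('side',S(215,73),[0,0,h]),('top',T(577,186),[0,0,h]),
     ('side',S(314,250),ball(q)),('top',T(476,325),ball(q)),
     ('side',S(53,322),[bx+95,65,30]),('side',S(272,362),[bx-95,65,30]),('side',S(302,250),[bx-95,-65,30]),
     ('top',T(499,90),[bx+95,65,30]),('top',T(650,105),[bx+95,-65,30]),('top',T(477,314),[bx-95,65,30]),('top',T(633,328),[bx-95,-65,30])]
def f(v): return np.concatenate([proj(P[n],W(v,L))-u for n,u,L in obs(v)])
r=least_squares(f,[500,-80,0,1.3,270,10],loss='soft_l1',x_scale=[10,10,.1,.1,10,10])
print(r.x); print(np.round(f(r.x).reshape(-1,2),1).tolist()); print(W(r.x,ball(r.x[3])))
E
```

```text
[ 5.61273989e+02 -9.17034837e+01 -7.34393560e-02  1.25377816e+00
  2.63358452e+02  2.79514580e+01]
[[0.1, -1.9], [-1.0, -0.4], [0.0, -0.1], [-0.2, 0.1], [0.1, 0.1], [0.0, 0.1], [-0.8, -1.3], [1.4, -1.4], [1.1, -2.0], [-0.9, -0.5], [0.3, -0.4], [-1.1, -0.2], [-0.4, 0.4]]
[475.41153109 -25.22427477 155.6284568 ]
```

```bash
python3 -m jog '[-8,-8,-8,0,-4,0, -25,-20,-25,0,-10,0, -45,-35,-45,0,-17,0, -65,-50,-65,0,-24,0, -90,-65,-90,0,-31,0, -115,-75,-115,0,-38,0, -140,-80,-140,0,-45,0, -160,-80,-160,0,-52,0, -180,-80,-178,0,-59,0, -190,-80,-185,0,-64,0]'
cat >> h.py <<'E'
SX,SY,SW=561.3,-91.7,-0.0734
def s2w(L,v=None):
    x,y,w=v if v is not None else (SX,SY,SW); c,n=np.cos(w),np.sin(w); return np.array([x+c*L[0]-n*L[1],y+n*L[0]+c*L[1],L[2]])
def rel(target,yaw=None):
    s=manip.read_state(); Rt=R.from_euler('xyz',s['eef_rot'])
    d=Rt.inv().apply(np.array(target)-s['eef_pos'])
    y=SW if yaw is None else yaw
    Rg=R.from_euler('xyz',[-np.pi/2,0,y])
    rv=(Rt.inv()*Rg).as_rotvec(degrees=True)
    print('pos',np.round(s['eef_pos'],1),'rot',np.round(s['eef_rot'],3),'clk',round(s['clock'],2),'F',np.round(s['wrist_force'],1),'gap',round(s['finger_gap'],1)); print('shift',np.round(d,1),'turn',np.round(rv,2)); return d,rv
E
python3 - <<'E'
from h import *
rel(s2w([-150,30,300])); print(manip.read_state()['joints'])
E
```

```text
clock: 2.28
eef_pos: [301.3, -278.8, 307.9]
eef_rot: [-1.57, -0.0, -1.678]
wrist_force: [-0.5, 0.1, -0.1]
finger_gap: 94.0
pos [ 301.3 -278.8  307.9] rot [-1.57  -0.    -1.678] clk 2.28 F [-0.5  0.1 -0.1] gap 94.0
shift [-238.8    7.9   87.6] turn [-2.000e-02 -9.192e+01  7.000e-02]
[-8.36187695e-01 -7.57652001e-02  1.75166066e+00  3.44734260e-04
  1.46465381e+00 -7.29255547e-01]
```

```bash
python3 -m jog '[-10,0,4,0,-6,0, -30,0,11,0,-13,0, -55,0,20,0,-20,0, -80,0,30,0,-27,0, -110,0,40,0,-34,0, -140,0,51,0,-41,0, -170,2,62,0,-48,0, -200,4,73,0,-55,0, -225,6,82,0,-62,0, -239,8,88,0,-69,0]'
python3 -m jog '[0,0,0,0,-7,0, 0,0,0,0,-14,0, 0,0,0,0,-20,0, 0,0,0,0,-22.9,0, 0,0,0,0,-22.9,0]' 50
python3 - <<'E'
from h import *
rel(s2w([-150,30,300]))
p=shot('wrist','w1'); 
for t in ['lever_ball','lever_pivot','sensor_face','stop','rod_end','nest','stand','sensor']:
    print(t,[(np.round(d['xy'],1).tolist(),round(d['score'],2)) for d in manip.tip_of(t,p)[:2]])
print(proj(p,s2w(ball(1.25))),proj(p,s2w([0,0,263])),proj(p,s2w([-22,60,170])),p['origin'].tolist(),p['orientation'].tolist())
E
```

```text
clock: 3.12
eef_pos: [416.0, -51.5, 299.5]
eef_rot: [-1.57, -0.0, -0.474]
wrist_force: [-0.1, -0.4, 0.4]
finger_gap: 94.2
clock: 3.53
eef_pos: [415.3, -53.7, 299.5]
eef_rot: [-1.571, -0.0, -0.079]
wrist_force: [-0.3, -0.0, -0.8]
finger_gap: 64.4
pos [415.3 -53.7 299.5] rot [-1.571 -0.    -0.079] clk 3.53 F [-0.3 -0.  -0.8] gap 64.4
shift [-1.7 -0.5  2.8] turn [ 0.   -0.34  0.01]
lever_ball [([290.6, 237.5], 0.88)]
lever_pivot [([288.4, 302.3], 0.73)]
sensor_face [([240.1, 282.6], 0.83)]
stop []
rod_end [([288.7, 301.7], 0.41)]
nest [([241.4, 261.0], 0.73), ([86.8, 206.2], 0.63)]
stand [([241.5, 252.3], 0.93)]
sensor [([243.2, 260.7], 0.82)]
[288.41405741 237.36830734] [223.86859484 397.81972508] [288.60352302 302.33392767] [346.8992104752714, -47.715652174789874, 457.26739548807615] [2.9034304100001416, 0.0010074038644223293, 1.490557286138122]
```

View pics/w1.png

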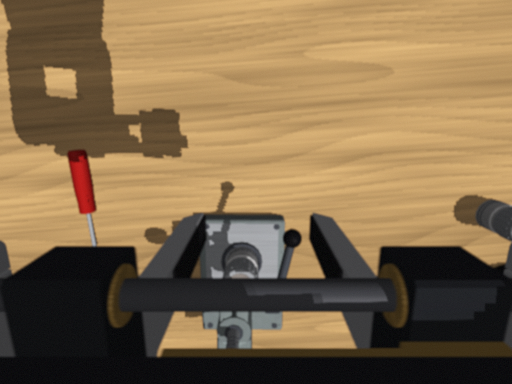

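```bash
python3 - <<'E'
from h import *
p=manip.camera('wrist'); g=p['img'].max(axis=2)
cv2.imwrite('pics/w1c.png',cv2.resize(p['img'][190:350,180:320,::-1],None,fx=5,fy=3.7*1.35,interpolation=cv2.INTER_CUBIC)[:600*1+200][:600])
m=(g<45).astype(np.uint8)[222:256,275:310]
n,l,st,c=cv2.connectedComponentsWithStats(m); print(st.tolist(),(c+[275,222]).tolist())
E
```

```text
[[0, 0, 35, 34, 674], [9, 0, 26, 34, 511], [11, 27, 1, 2, 2], [10, 30, 1, 3, 3]] [[287.0949554896142, 238.3278931750742], [298.5342465753425, 238.59882583170256], [286.0, 249.5], [285.0, 253.0]]
```

View pics/w1c.png

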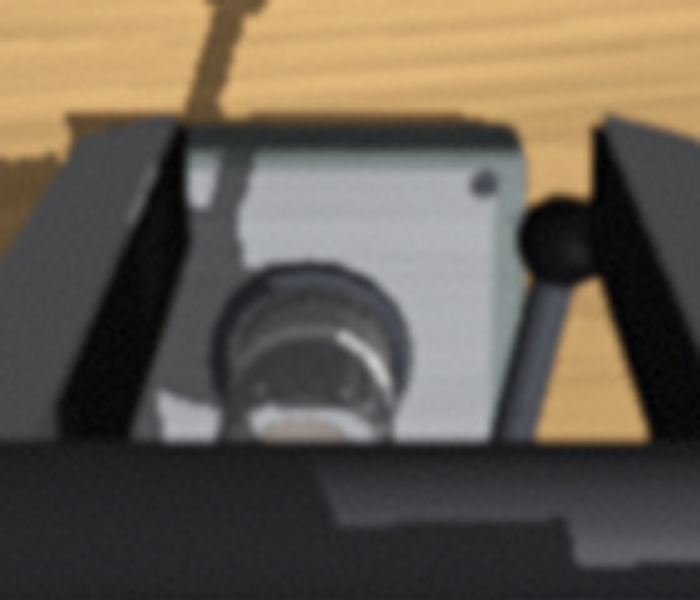

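```bash
python3 - <<'E'
from h import *
rel([475.5,-22.5,205])
E
```

```text
pos [415.3 -53.8 299.4] rot [-1.571  0.    -0.082] clk 4.03 F [-0.2  0.6  1. ] gap 49.6
shift [57.4 94.4 36.1] turn [-0.   -0.51 -0.  ]
```

```bash
python3 -m jog '[5,8,4,0,0,0, 15,25,10,0,0,0, 28,48,18,0,0,0, 40,70,26,0,0,0, 50,85,32,0,0,0, 57,94,36,0,-0.5,0, 57,94,36,0,-0.5,0, 57,94,36,0,-0.5,0]' 50
python3 - <<'E'
from h import *
rel([475.5,-22.5,155])
p=shot('wrist','w2'); s=manip.read_state()
print([(np.round(d['xy'],1).tolist(),round(d['score'],2)) for d in manip.tip_of('lever_ball',p)[:2]])
for q in (1.15,1.25,1.3): print(q,proj(p,s2w(ball(q))))
Rt=R.from_euler('xyz',s['eef_rot'])
for d in (-25,0,25): print('tips',d,proj(p,s['eef_pos']+Rt.apply([0,22,d])))
E
```

```text
clock: 4.7
eef_pos: [475.1, -22.4, 205.4]
eef_rot: [-1.571, 0.001, -0.073]
wrist_force: [-0.8, -0.2, 0.2]
finger_gap: 49.9
pos [475.1 -22.4 205.4] rot [-1.571e+00  1.000e-03 -7.300e-02] clk 4.7 F [-0.8 -0.2  0.2] gap 49.9
shift [ 0.4 50.4 -0. ] turn [ 0.    0.05 -0.04]
[([258.5, 218.0], 0.67), ([12.3, 185.5], 0.42)]
1.15 [252.94201117 216.10802793]
1.25 [253.0926253  214.41207516]
1.3 [253.16463215 213.96228742]
tips -25 [216.60935083 228.0416223 ]
tips 0 [256.49886746 228.0328139 ]
tips 25 [296.3991578  228.02400312]
```

View pics/w2.png

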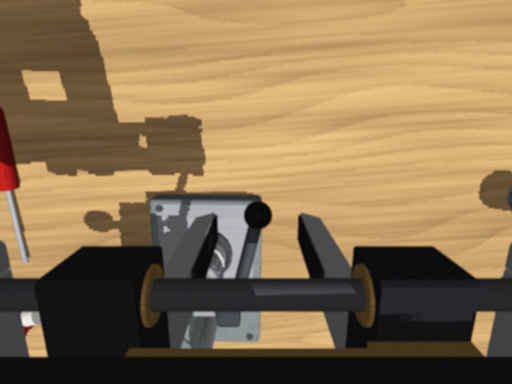

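```bash
python3 -m jog '[0,5,0,0,0,0, 0,16,0,0,0,0, 0,28,0,0,0,0, 0,40,0.5,0,0,0, 0,47,0.5,0,0,0, 0,48,0.5,0,0,0, 0,48,0.5,0,0,0]' 45 
python3 -m jog '[0,0,0,0,0,0, 0,0,0,0,0,0, 0,0,0,0,0,0, 0,0,0,0,0,0, 0,0,0,0,0,0, 0,0,0,0,0,0]' 10 15
python3 - <<'E'
from h import *
rel([475.5,-22.5,155])
shot('wrist','w3')
E
```

```text
clock: 5.38
eef_pos: [475.1, -22.2, 157.7]
eef_rot: [-1.571, -0.0, -0.073]
wrist_force: [0.4, -0.5, -0.7]
finger_gap: 45.2
clock: 5.88
eef_pos: [475.3, -22.2, 157.7]
eef_rot: [-1.571, -0.001, -0.073]
wrist_force: [-0.5, -2.3, 2.7]
finger_gap: 18.8
pos [475.3 -22.2 157.7] rot [-1.571e+00 -1.000e-03 -7.300e-02] clk 5.88 F [-0.5 -2.3  2.7] gap 18.8
shift [ 0.3  2.7 -0.3] turn [0.02 0.02 0.03]
```

View pics/w3.png

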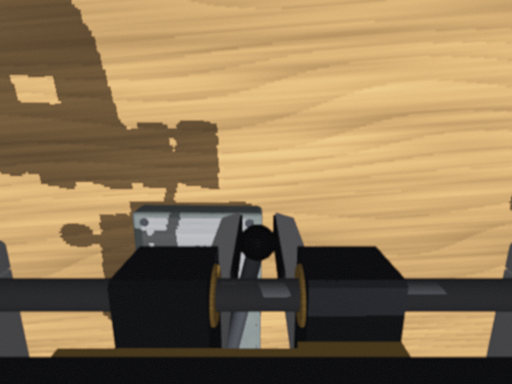

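```bash
python3 -m jog '[-0.3,-2,0,0,0,0, -0.8,-5,0,0,0,0, -1.5,-9,0,0,0,0, -1.7,-12.5,0,0,0,0, -1.9,-16,0,0,0,0, -1.9,-16,0,0,0,0]' 10 20
python3 - <<'E'
from h import *
rel([475.5,-22.5,155])
p=shot('wrist','w4'); print([(np.round(d['xy'],1).tolist(),round(d['score'],2)) for d in manip.tip_of('lever_ball',p)[:2]])
E
```

```text
clock: 6.43
eef_pos: [473.4, -22.1, 173.9]
eef_rot: [-1.571, -0.001, -0.073]
wrist_force: [-0.0, -2.9, 2.1]
finger_gap: 18.9
pos [473.4 -22.1 173.9] rot [-1.571e+00 -1.000e-03 -7.300e-02] clk 6.43 F [-0.  -2.9  2.1] gap 18.9
shift [ 2.1 18.9 -0.3] turn [0.02 0.01 0.03]
[([253.9, 246.4], 0.85)]
```

View pics/w4.png

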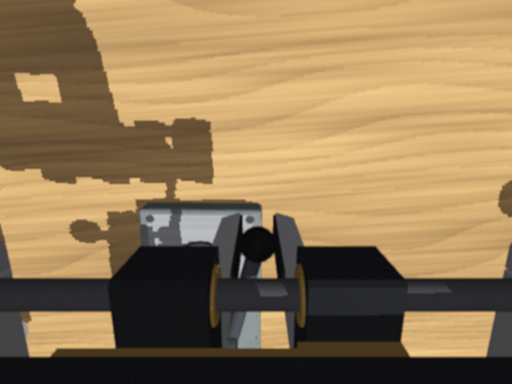

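```bash
python3 -m jog '[0.2,-5,0,0,0,0, 0.8,-10,0,0,0,0, 1.8,-15.5,0,0,0,0, 3,-20.5,0,0,0,0, 4.7,-25.5,0,0,0,0, 6.9,-30.3,0,0,0,0, 8.5,-33.5,0,0,0,0, 10.2,-36.4,0,0,0,0, 10.2,-36.4,0,0,0,0, 10.2,-36.4,0,0,0,0]' 10 20
python3 - <<'E'
from h import *
rel([475.5,-22.5,155])
p=shot('wrist','w5'); shot('side','s5')
a=cv2.imread('pics/s5.png')[110:230,215:345]; cv2.imwrite('pics/s5c.png',cv2.resize(a,None,fx=4.5,fy=4.5,interpolation=cv2.INTER_CUBIC))
E
```

```text
clock: 7.37
eef_pos: [483.5, -22.9, 210.0]
eef_rot: [-1.571, 0.0, -0.073]
wrist_force: [1.5, -5.2, -1.3]
finger_gap: 18.6
pos [483.5 -22.9 210. ] rot [-1.571  0.    -0.073] clk 7.37 F [ 1.5 -5.2 -1.3] gap 18.6
shift [-8.  55.  -0.2] turn [ 0.03  0.01 -0.01]
```

View pics/w5.png

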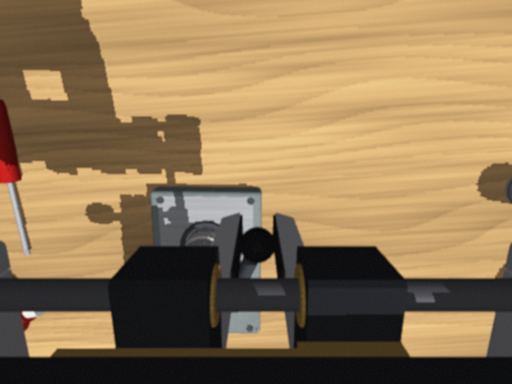

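View pics/s5c.png

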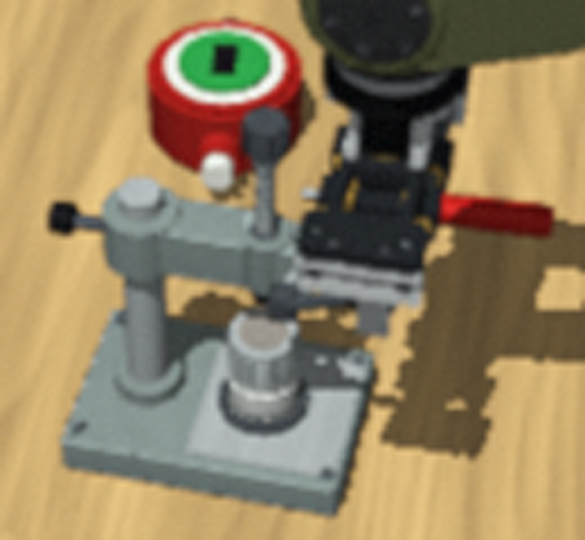

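```bash
python3 -m jog '[0,0,0,0,0,0, 0,0,0,0,0,0, 0,0,0,0,0,0, 0,0,0,0,0,0]' 45 20
python3 -m jog '[0,-5,0,0,0,0, 0,-15,0,0,0,0, 0,-35,0,0,0,0, 0,-60,0,0,0,0, 0,-85,0,0,0,0, 0,-105,0,0,0,0, 0,-116,0,0,0,0, 0,-120,0,0,0,0]' 0 20
python3 - <<'E'
from h import *
rel([561,-92,330])
p=shot('side','s6');shot('top','t6')
a=cv2.imread('pics/s6.png')[110:230,215:325]; b=cv2.imread('pics/top0.png')[135:245,235:345]
cv2.imwrite('pics/s6c.png',cv2.resize(a,None,fx=5,fy=5,interpolation=cv2.INTER_CUBIC))
E
```

```text
clock: 7.8
eef_pos: [483.4, -22.4, 210.0]
eef_rot: [-1.57, -0.0, -0.073]
wrist_force: [0.5, 0.5, -1.0]
finger_gap: 41.8
clock: 8.47
eef_pos: [483.7, -22.6, 332.0]
eef_rot: [-1.571, -0.003, -0.073]
wrist_force: [-0.1, 0.2, -0.7]
finger_gap: 0.4
pos [483.7 -22.6 332. ] rot [-1.571 -0.003 -0.073] clk 8.47 F [-0.1  0.2 -0.7] gap 0.4
shift [ 82.1   2.3 -63.5] turn [0.   0.02 0.17]
```

View pics/s6c.png

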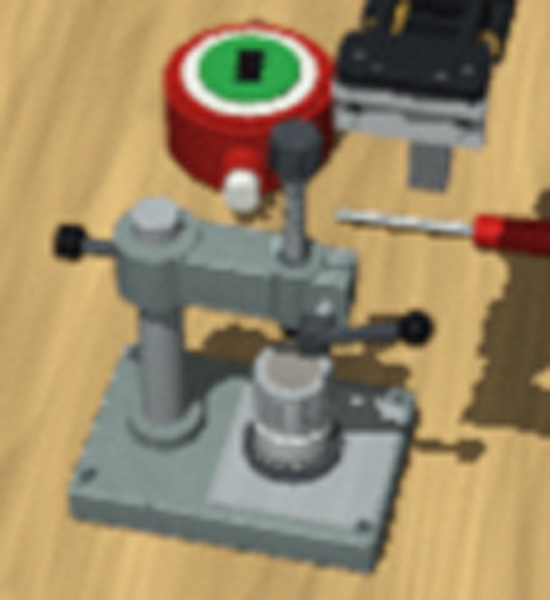

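View pics/t6.png

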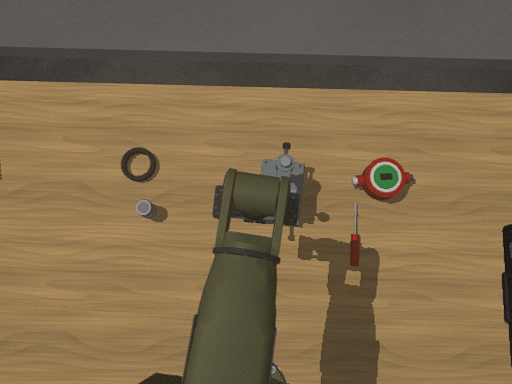

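```bash
python3 - <<'E'
from h import *
p=manip.camera('side')
for q in (.3,.5,.7,.9): print(q,proj(p,s2w(ball(q))))
for h in (255,263,270): print(h,proj(p,s2w([0,0,h])))
print([(np.round(d['xy'],1).tolist(),round(d['score'],2)) for d in manip.tip_of('lever_ball',p)[:2]],[(np.round(d['xy'],1).tolist(),round(d['score'],2)) for d in manip.tip_of('stop',p)[:2]])
E
```

```text
0.3 [296.20789579 171.71534588]
0.5 [299.15155138 175.1927446 ]
0.7 [301.16019329 178.8724452 ]
0.9 [302.16624923 182.59462845]
255 [274.13977855 142.37241062]
263 [274.16097628 140.12053736]
270 [274.17968215 138.13337933]
[([297.3, 175.1], 0.55)] [([272.4, 139.5], 0.73)]
```

```bash
python3 -m jog '[8,0,-6,0,0,0, 25,0,-19,0,0,0, 45,1,-34,0,0,0, 63,2,-48,0,0,0, 77,2,-59,0,0,0, 82,2,-63,0,0,0, 82,4,-63,0,0,0, 82,8,-63,0,0,0, 82,12,-63,0,0,0, 82,12,-63,0,0,0]' 0 20
python3 - <<'E'
from h import *
rel([561,-92,300])
shot('side','s7');shot('top','t7')
a=cv2.imread('pics/s7.png')[90:190,225:325]; b=cv2.imread('pics/t7.png')[135:235,235:335]
cv2.imwrite('pics/s7c.png',np.hstack([cv2.resize(x,None,fx=4,fy=4,interpolation=cv2.INTER_CUBIC) for x in (a,b)]))
shot('wrist','w7')
E
```

```text
clock: 9.55
eef_pos: [560.0, -90.8, 317.0]
eef_rot: [-1.571, 0.001, -0.072]
wrist_force: [0.8, -0.3, -0.1]
finger_gap: 0.3
pos [560.  -90.8 317. ] rot [-1.571e+00  1.000e-03 -7.200e-02] clk 9.55 F [ 0.8 -0.3 -0.1] gap 0.3
shift [ 1.1 17.  -1.1] turn [-0.01  0.06 -0.06]
```

View pics/s7c.png

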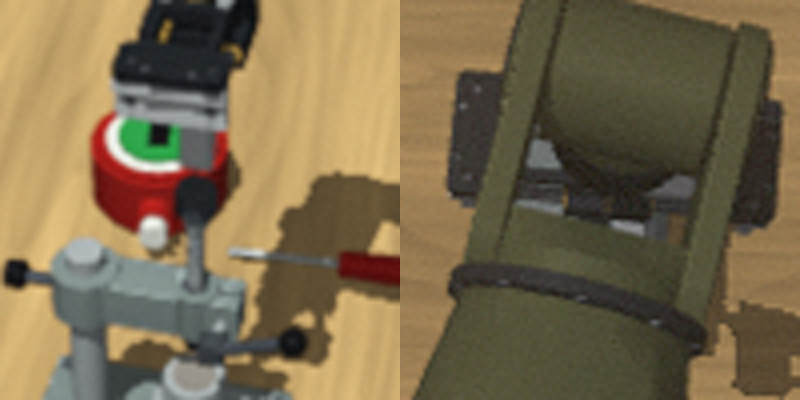

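View pics/w7.png

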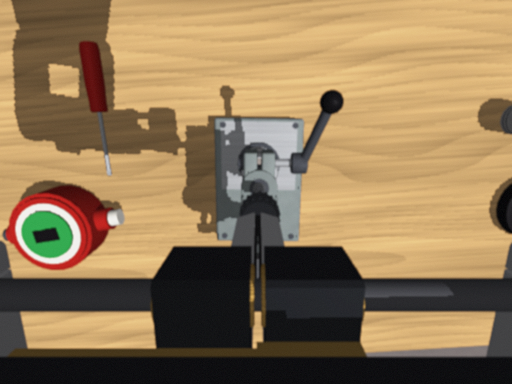

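```bash
python3 -m jog '[0,1,1,0,0,0, 0,3,2,0,0,0, 0,6,2,0,0,0, 0,8,2,0,0,0, 0,9,2,0,0,0, 0,10,2,0,0,0, 0,11,2,0,0,0, 0,11,2,0,0,0]' 
python3 -m jog '[0,1,0,0,0,0, 0,2,0,0,0,0, 0,2,0,0,0,0]' 
```

```text
clock: 10.37
eef_pos: [560.7, -89.5, 306.6]
eef_rot: [-1.571, 0.0, -0.073]
wrist_force: [0.1, 0.1, 0.9]
finger_gap: 0.5
clock: 10.62
eef_pos: [560.7, -89.5, 304.6]
eef_rot: [-1.571, 0.0, -0.073]
wrist_force: [-0.2, -0.1, 0.3]
finger_gap: 0.4
```

```bash
python3 -m jog '[0,1,0,0,0,0, 0,2,0,0,0,0, 0,2,0,0,0,0]' 
python3 -m jog '[0,1,0,0,0,0, 0,2,0,0,0,0, 0,2,0,0,0,0]' 
```

```text
clock: 10.87
eef_pos: [560.7, -89.5, 302.6]
eef_rot: [-1.571, 0.0, -0.073]
wrist_force: [0.1, -0.5, 0.1]
finger_gap: 0.7
clock: 11.12
eef_pos: [560.8, -89.5, 301.1]
eef_rot: [-1.571, -0.001, -0.073]
wrist_force: [-0.2, -0.2, 2.8]
finger_gap: 0.5
```

```bash
python3 -m jog '[0,1,0,0,0,0, 0,2,0,0,0,0, 0,3,0,0,0,0, 0,4,0,0,0,0, 0,4,0,0,0,0]' 
python3 -m jog '[0,1,0,0,0,0, 0,2,0,0,0,0, 0,3,0,0,0,0, 0,4,0,0,0,0, 0,4,0,0,0,0]'
```

```text
clock: 11.53
eef_pos: [560.8, -89.5, 297.3]
eef_rot: [-1.571, -0.001, -0.073]
wrist_force: [-1.1, 0.3, 3.5]
finger_gap: 0.4
clock: 11.95
eef_pos: [560.8, -89.5, 293.3]
eef_rot: [-1.571, -0.001, -0.073]
wrist_force: [-1.1, 1.1, 4.1]
finger_gap: 0.4
```

```bash
python3 -m jog '[0,0.7,0,0,0,0, 0,1.4,0,0,0,0, 0,2.1,0,0,0,0, 0,2.8,0,0,0,0, 0,3.5,0,0,0,0, 0,3.5,0,0,0,0]' 
for i in 1; do :; done
python3 -m jog '[0,0.5,0,0,0,0, 0,1,0,0,0,0, 0,1,0,0,0,0]'
```

```text
clock: 12.45
eef_pos: [560.8, -89.5, 289.9]
eef_rot: [-1.571, -0.001, -0.073]
wrist_force: [-1.1, 0.3, 5.6]
finger_gap: 0.5
clock: 12.7
eef_pos: [560.8, -89.5, 288.9]
eef_rot: [-1.571, -0.001, -0.073]
wrist_force: [-2.2, -0.3, 5.8]
finger_gap: 0.4
```

```bash
python3 - <<'E'
from h import *
shot('side','s8')
a=cv2.imread('pics/s8.png')[110:210,225:325]
cv2.imwrite('pics/s8c.png',cv2.resize(a,None,fx=6,fy=6,interpolation=cv2.INTER_CUBIC))
E
```

```text
(no output)
```

View pics/s8c.png

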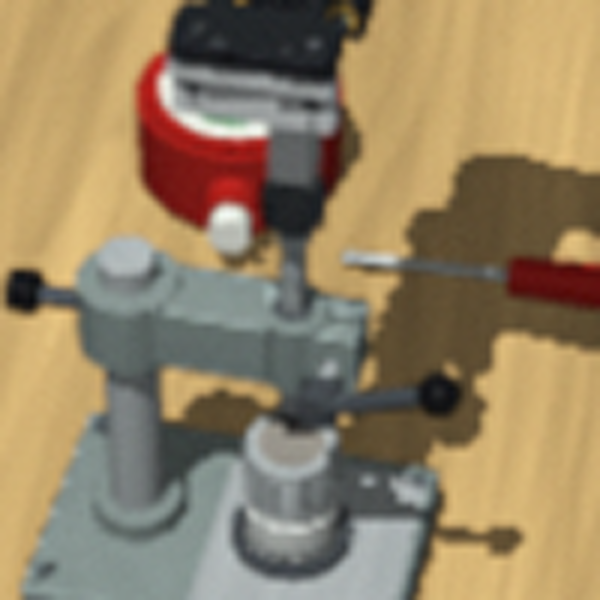

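```bash
python3 -m jog '[0,0.5,0,0,0,0, 0,1,0,0,0,0, 0,1,0,0,0,0]'
```

```text
clock: 13.0
eef_pos: [560.8, -89.5, 288.0]
eef_rot: [-1.571, -0.001, -0.073]
wrist_force: [-1.6, -0.1, 5.2]
finger_gap: 0.7
```

```bash
python3 -m jog '[0,0.5,0,0,0,0, 0,1,0,0,0,0, 0,1,0,0,0,0]'
```

```text
clock: 13.25
eef_pos: [560.8, -89.5, 287.0]
eef_rot: [-1.571, -0.001, -0.073]
wrist_force: [-1.1, 0.5, 6.1]
finger_gap: 0.4
```

```bash
python3 -m jog '[0,0.4,0,0,0,0, 0,0.8,0,0,0,0, 0,0.8,0,0,0,0]'
```

```text
clock: 13.5
eef_pos: [560.8, -89.5, 286.2]
eef_rot: [-1.571, -0.001, -0.073]
wrist_force: [-3.1, 0.4, 6.4]
finger_gap: 0.3
```

```bash
python3 -m jog '[0,0.4,0,0,0,0, 0,0.8,0,0,0,0, 0,0.8,0,0,0,0]'
```

```text
clock: 13.75
eef_pos: [560.8, -89.5, 285.4]
eef_rot: [-1.571, -0.001, -0.073]
wrist_force: [-1.6, -0.0, 5.3]
finger_gap: 0.6
```

```bash
python3 -m jog '[0,0.4,0,0,0,0, 0,0.8,0,0,0,0, 0,0.8,0,0,0,0]'
```

```text
clock: 14.0
eef_pos: [560.8, -89.5, 284.6]
eef_rot: [-1.571, -0.001, -0.073]
wrist_force: [-1.2, 0.4, 4.7]
finger_gap: 0.1
```

```bash
python3 -m jog '[0,0.4,0,0,0,0, 0,0.8,0,0,0,0, 0,0.8,0,0,0,0]'
```

```text
clock: 14.25
eef_pos: [560.8, -89.5, 283.8]
eef_rot: [-1.571, -0.001, -0.073]
wrist_force: [-1.7, -0.7, 6.1]
finger_gap: 0.6
```

```bash
python3 -m jog '[0,0.4,0,0,0,0, 0,0.8,0,0,0,0, 0,0.8,0,0,0,0]'
```

```text
clock: 14.5
eef_pos: [560.8, -89.5, 283.0]
eef_rot: [-1.571, -0.001, -0.073]
wrist_force: [-1.5, 0.9, 5.7]
finger_gap: 0.7
```

```bash
python3 -m jog '[0,0.4,0,0,0,0, 0,0.8,0,0,0,0, 0,0.8,0,0,0,0]'
```

```text
clock: 14.75
eef_pos: [560.8, -89.5, 282.2]
eef_rot: [-1.571, -0.001, -0.073]
wrist_force: [-1.9, 0.9, 6.7]
finger_gap: 0.5
```

```bash
python3 -m jog '[0,0.4,0,0,0,0, 0,0.8,0,0,0,0, 0,0.8,0,0,0,0]'
```

```text
clock: 15.0
eef_pos: [560.8, -89.5, 281.4]
eef_rot: [-1.571, -0.001, -0.073]
wrist_force: [-1.7, 0.0, 6.9]
finger_gap: 0.5
```

```bash
python3 -m jog '[0,0.3,0,0,0,0, 0,0.6,0,0,0,0, 0,0.6,0,0,0,0]'
```

```text
clock: 15.25
eef_pos: [560.8, -89.5, 280.8]
eef_rot: [-1.571, -0.001, -0.073]
wrist_force: [-1.3, 0.5, 6.8]
finger_gap: 0.7
```

```bash
python3 -m jog '[0,0.3,0,0,0,0, 0,0.6,0,0,0,0, 0,0.6,0,0,0,0]'
```

```text
clock: 15.5
eef_pos: [560.8, -89.5, 280.2]
eef_rot: [-1.571, -0.001, -0.073]
wrist_force: [-2.4, 0.3, 7.4]
finger_gap: 0.6
```

```bash
python3 -m jog '[0,0.4,0,0,0,0, 0,0.8,0,0,0,0, 0,0.8,0,0,0,0]'
```

```text
clock: 15.75
eef_pos: [560.8, -89.5, 279.4]
eef_rot: [-1.571, -0.001, -0.073]
wrist_force: [-2.3, 0.3, 6.0]
finger_gap: 0.6
```

```bash
python3 -m jog '[0,0.4,0,0,0,0, 0,0.8,0,0,0,0, 0,0.8,0,0,0,0]'
```

```text
clock: 16.0
eef_pos: [560.8, -89.5, 278.6]
eef_rot: [-1.571, -0.001, -0.073]
wrist_force: [-2.5, 0.0, 5.1]
finger_gap: 0.0
```

```bash
python3 - <<'E'
from h import *
shot('side','s9')
a=cv2.imread('pics/s9.png')[160:210,250:310]
cv2.imwrite('pics/s9c.png',cv2.resize(a,None,fx=10,fy=10,interpolation=cv2.INTER_CUBIC))
E
```

```text
(no output)
```

View pics/s9c.png

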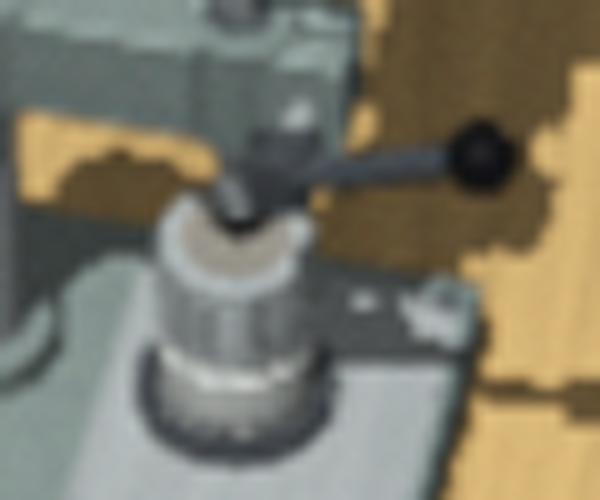

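```bash
python3 -m jog '[0,0.4,0,0,0,0, 0,0.8,0,0,0,0, 0,0.8,0,0,0,0]'
```

```text
clock: 16.3
eef_pos: [560.8, -89.5, 277.8]
eef_rot: [-1.571, -0.001, -0.073]
wrist_force: [-1.8, 0.2, 6.7]
finger_gap: 0.1
```

```bash
python3 -m jog '[0,0.4,0,0,0,0, 0,0.8,0,0,0,0, 0,0.8,0,0,0,0]'
```

```text
clock: 16.55
eef_pos: [560.8, -89.5, 277.0]
eef_rot: [-1.571, -0.001, -0.073]
wrist_force: [-1.6, 1.2, 6.1]
finger_gap: 0.6
```

```bash
python3 -m jog '[0,0.4,0,0,0,0, 0,0.8,0,0,0,0, 0,0.8,0,0,0,0]'
```

```text
clock: 16.8
eef_pos: [560.8, -89.5, 276.2]
eef_rot: [-1.571, -0.001, -0.073]
wrist_force: [-2.2, 0.5, 5.1]
finger_gap: 0.9
```

```bash
python3 -m jog '[0,0.4,0,0,0,0, 0,0.8,0,0,0,0, 0,0.8,0,0,0,0]'
```

```text
clock: 17.05
eef_pos: [560.8, -89.5, 275.4]
eef_rot: [-1.571, -0.001, -0.073]
wrist_force: [-1.8, 0.4, 6.1]
finger_gap: 0.5
```

```bash
python3 -m jog '[0,0.35,0,0,0,0, 0,0.7,0,0,0,0, 0,0.7,0,0,0,0]'
```

```text
clock: 17.3
eef_pos: [560.8, -89.5, 274.7]
eef_rot: [-1.571, -0.001, -0.073]
wrist_force: [-1.4, 0.6, 6.4]
finger_gap: 0.3
```

```bash
python3 -m jog '[0,0.35,0,0,0,0, 0,0.7,0,0,0,0, 0,0.7,0,0,0,0]'
```

```text
clock: 17.55
eef_pos: [560.8, -89.5, 274.0]
eef_rot: [-1.571, -0.001, -0.073]
wrist_force: [-2.9, 0.8, 5.7]
finger_gap: 0.9
```

```bash
python3 -m jog '[0,0.35,0,0,0,0, 0,0.7,0,0,0,0, 0,0.7,0,0,0,0]'
```

```text
clock: 17.8
eef_pos: [560.8, -89.5, 273.3]
eef_rot: [-1.571, -0.001, -0.073]
wrist_force: [-2.6, 0.4, 5.4]
finger_gap: 0.4
```

```bash
python3 -m jog '[0,0.35,0,0,0,0, 0,0.7,0,0,0,0, 0,0.7,0,0,0,0]'
```

```text
clock: 18.05
eef_pos: [560.8, -89.5, 272.6]
eef_rot: [-1.571, -0.001, -0.073]
wrist_force: [-2.3, 0.5, 5.4]
finger_gap: 0.8
```

```bash
python3 -m jog '[0,0.35,0,0,0,0, 0,0.7,0,0,0,0, 0,0.7,0,0,0,0]'
```

```text
clock: 18.3
eef_pos: [560.8, -89.5, 271.9]
eef_rot: [-1.571, -0.001, -0.073]
wrist_force: [-1.5, 0.1, 5.7]
finger_gap: 0.2
```

```bash
python3 -m jog '[0,0.35,0,0,0,0, 0,0.7,0,0,0,0, 0,0.7,0,0,0,0]'
```

```text
clock: 18.55
eef_pos: [560.8, -89.5, 271.3]
eef_rot: [-1.571, -0.001, -0.073]
wrist_force: [-1.9, 0.8, 7.0]
finger_gap: -0.3
```

```bash
python3 -m jog '[0,0.15,0,0,0,0, 0,0.3,0,0,0,0, 0,0.3,0,0,0,0]'
```

```text
clock: 18.8
eef_pos: [560.8, -89.5, 271.3]
eef_rot: [-1.571, -0.001, -0.073]
wrist_force: [-2.9, 1.2, 8.9]
finger_gap: 0.7
```

```bash
python3 -m jog '[0,0.15,0,0,0,0, 0,0.3,0,0,0,0, 0,0.3,0,0,0,0, 0,0.3,0,0,0,0]'
```

```text
clock: 19.13
eef_pos: [560.8, -89.5, 271.1]
eef_rot: [-1.571, -0.001, -0.073]
wrist_force: [-3.0, 0.8, 9.8]
finger_gap: 0.5
```

```bash
python3 -m jog '[0,0.1,0,0,0,0, 0,0.2,0,0,0,0, 0,0.2,0,0,0,0, 0,0.2,0,0,0,0]'
```

```text
clock: 19.47
eef_pos: [560.8, -89.5, 271.0]
eef_rot: [-1.571, -0.002, -0.073]
wrist_force: [-4.3, 0.2, 11.6]
finger_gap: 0.5
```

```bash
python3 - <<'E'
from h import *
shot('side','s10')
a=cv2.imread('pics/s10.png')[160:210,250:310]
cv2.imwrite('pics/s10c.png',cv2.resize(a,None,fx=10,fy=10,interpolation=cv2.INTER_CUBIC))
s=manip.read_state(); print(s['wrist_force'],s['eef_pos'],s['clock'])
E
```

```text
[-3.6076457   1.17521145 11.55099528] [560.81647122 -89.51335665 271.06753139] 19.5167
```

View pics/s10c.png

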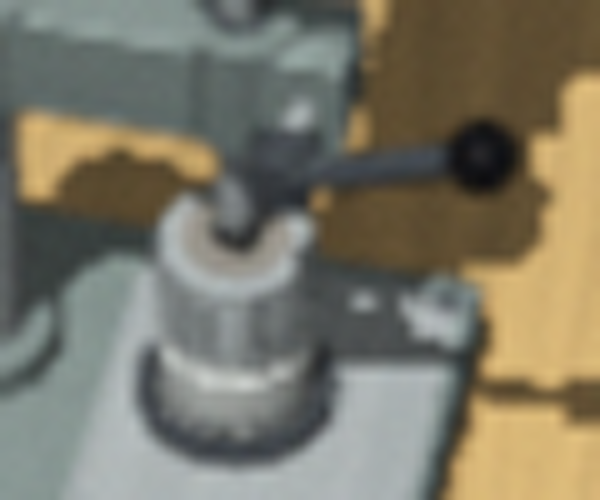

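```bash
python3 -m jog '[0,-1,0,0,0,0, 0,-4,0,0,0,0, 0,-12,0,0,0,0, 0,-20,0,0,0,0, 0,-24,0,0,0,0, 0,-24,0,0,0,0]'
python3 - <<'E'
from h import *
rel([483,-22.5,260])
E
```

```text
clock: 20.02
eef_pos: [561.1, -89.5, 295.1]
eef_rot: [-1.571, -0.002, -0.073]
wrist_force: [-0.4, 0.6, 0.8]
finger_gap: 0.4
pos [561.1 -89.5 295.1] rot [-1.571 -0.002 -0.073] clk 20.02 F [-0.4  0.6  0.8] gap 0.4
shift [-82.8  35.   61.2] turn [0.02 0.02 0.11]
```

```bash
python3 -m jog '[-8,-2,6,0,0,0, -25,-3,19,0,0,0, -45,0,34,0,0,0, -63,10,48,0,0,0, -77,20,58,0,0,0, -83,28,61,0,0,0, -83,34,61,0,0,0, -83,35,61,0,0,0, -83,35,61,0,0,0]'
python3 - <<'E'
from h import *
rel([483,-22.5,240])
shot('wrist','w11'); p=shot('side','s11')
a=cv2.imread('pics/s11.png')[120:210,230:330]
cv2.imwrite('pics/s11c.png',cv2.resize(a,None,fx=6,fy=6,interpolation=cv2.INTER_CUBIC))
E
```

```text
clock: 20.77
eef_pos: [482.5, -22.7, 258.6]
eef_rot: [-1.571, 0.0, -0.073]
wrist_force: [0.3, 0.1, 0.7]
finger_gap: 0.8
pos [482.5 -22.7 258.6] rot [-1.571  0.    -0.073] clk 20.77 F [0.3 0.1 0.7] gap 0.8
shift [ 0.5 18.6  0.2] turn [-0.    0.01 -0.02]
```

View pics/w11.png

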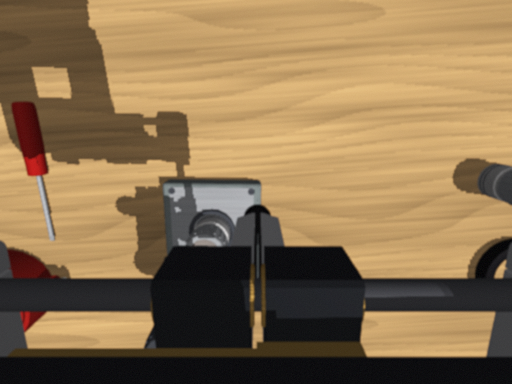

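View pics/s11c.png

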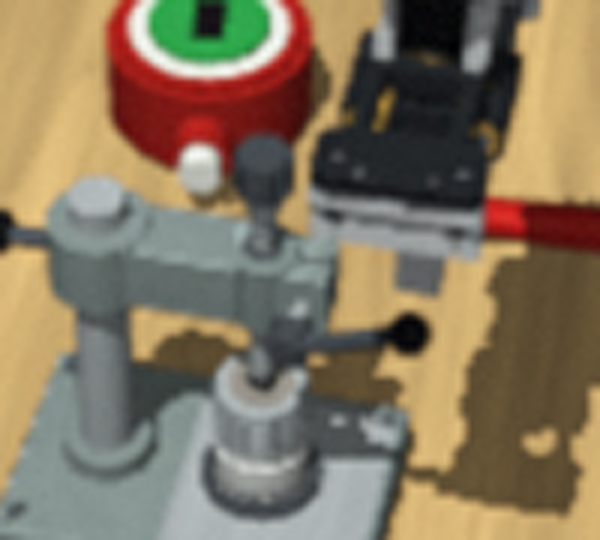

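```bash
python3 -m jog '[0,5,0,0,0,0, 0,12,0,0,0,0, 0,18,0,0,0,0, -0.5,20,0,0,0,0, -1.5,22.5,0,0,0,0, -3.3,25.6,0,0,0,0, -5,29,0,0,0,0, -6.2,32.5,0,0,0,0, -7.2,35.5,0,0,0,0]'
python3 -m jog '[-1,4,0,0,0,0, -1.8,8,0,0,0,0, -2.3,12,0,0,0,0, -2.8,16,0,0,0,0, -3,20,0,0,0,0, -2.8,24,0,0,0,0, -2.5,28,0,0,0,0]'
```

```text
clock: 21.62
eef_pos: [474.7, -22.1, 222.9]
eef_rot: [-1.571, 0.001, -0.073]
wrist_force: [-5.4, -0.5, 7.0]
finger_gap: 0.7
clock: 22.2
eef_pos: [472.3, -21.9, 194.7]
eef_rot: [-1.571, 0.001, -0.073]
wrist_force: [-4.7, 0.4, 4.8]
finger_gap: 0.6
```

```bash
python3 - <<'E'
from h import *
rel([483,-22.5,184.5]); shot('wrist','w12')
E
```

```text
pos [472.3 -21.9 194.7] rot [-1.571e+00  1.000e-03 -7.300e-02] clk 22.2 F [-4.7  0.4  4.8] gap 0.6
shift [10.7 10.2  0.2] turn [-0.    0.01 -0.07]
```

View pics/w12.png

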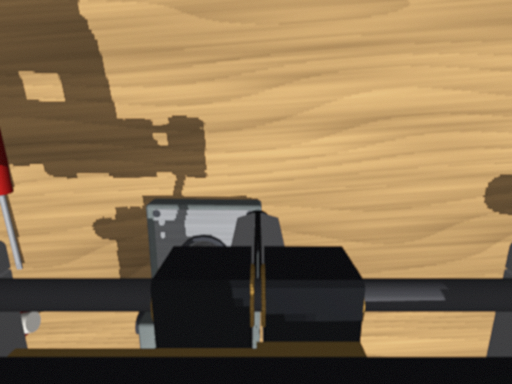

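```bash
python3 -m jog '[0.4,2,0,0,0,0, 0.8,4,0,0,0,0, 1.2,6,0,0,0,0, 1.5,7.5,0,0,0,0, 1.5,7.5,0,0,0,0]'
```

```text
clock: 22.67
eef_pos: [474.1, -22.0, 187.5]
eef_rot: [-1.571, 0.0, -0.073]
wrist_force: [-1.5, -0.1, 1.8]
finger_gap: 0.2
```

```bash
python3 -m jog '[0.2,1,0,0,0,0, 0.3,2,0,0,0,0, 0.3,2,0,0,0,0]'
```

```text
clock: 22.92
eef_pos: [474.5, -22.0, 185.6]
eef_rot: [-1.571, 0.0, -0.073]
wrist_force: [-2.8, 0.2, 3.3]
finger_gap: 0.3
```

```bash
python3 -m jog '[0.2,1,0,0,0,0, 0.3,2,0,0,0,0, 0.3,2,0,0,0,0]'
```

```text
clock: 23.17
eef_pos: [474.9, -22.1, 184.2]
eef_rot: [-1.571, -0.0, -0.073]
wrist_force: [-6.0, 0.4, 10.2]
finger_gap: 0.4
```

```bash
python3 -m jog '[0,0.6,0,0,0,0, 0,1.2,0,0,0,0, 0,1.2,0,0,0,0]'
```

```text
clock: 23.42
eef_pos: [475.0, -22.0, 183.9]
eef_rot: [-1.571, -0.001, -0.073]
wrist_force: [-10.2, 0.6, 19.3]
finger_gap: 0.4
```

Solid stop reached (19 N, no further motion). Backing off and checking.

```bash
python3 -m jog '[0,-1,0,0,0,0, 0,-4,0,0,0,0, 0,-15,0,0,0,0, 0,-35,0,0,0,0, -10,-60,0,0,0,0, -30,-85,0,0,0,0, -60,-105,0,0,0,0, -90,-120,0,0,0,0, -100,-125,0,0,0,0, -100,-125,0,0,0,0]'
python3 - <<'E'
from h import *
p=shot('side','s13');t=shot('top','t13'); w=shot('wrist','w13')
a=cv2.imread('pics/s13.png')[110:220,220:330];b=cv2.imread('pics/w13.png')[130:330,180:380]
cv2.imwrite('pics/s13c.png',np.hstack([cv2.resize(x,(400,400),interpolation=cv2.INTER_CUBIC) for x in (a,b)]))
for q in (1.05,1.15,1.25,1.3): print(q,proj(p,s2w(ball(q))),proj(w,s2w(ball(q))))
for c in (p,w): print([(np.round(d['xy'],1).tolist(),round(d['score'],2)) for d in manip.tip_of('lever_ball',c)[:2]])
s=manip.read_state(); print(s['clock'],s['wrist_force'],s['eef_pos'])
E
```

```text
clock: 24.25
eef_pos: [374.3, -14.6, 309.2]
eef_rot: [-1.571, -0.004, -0.073]
wrist_force: [0.4, -0.4, 0.1]
finger_gap: 0.3
1.05 [302.248772   185.32022993] [254.34084572 275.279569  ]
1.15 [301.98691658 187.0712121 ] [254.40914089 272.31892383]
1.25 [301.47774653 188.74926262] [254.47589603 270.0733533 ]
1.3 [301.13283538 189.55591346] [254.50850828 269.21274166]
[([295.4, 188.3], 0.62), ([307.8, 159.2], 0.33)]
[]
24.5 [-0.1253017   0.41049692 -0.77154194] [375.67037455 -14.78651392 306.67852577]
```

View pics/s13c.png

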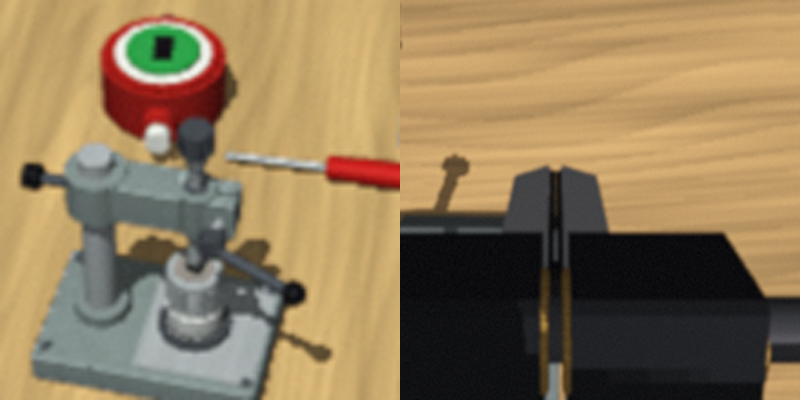

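```bash
python3 - <<'E'
from h import *
a=cv2.imread('pics/s11.png').astype(int);b=cv2.imread('pics/s13.png').astype(int)
# head / sensor shift between before & after locking
for n,(r0,r1,c0,c1) in {'head':(138,158,266,284),'sensor':(184,206,262,286),'spare':(295,335,245,285),'ring':(300,355,178,232),'housing':(112,150,243,287)}.items():
    A=cv2.cvtColor(a[r0:r1,c0:c1].astype(np.uint8),6).astype(np.float32);B=cv2.cvtColor(b[r0:r1,c0:c1].astype(np.uint8),6).astype(np.float32)
    print(n,np.round(cv2.phaseCorrelate(A,B),2).tolist() if 0 else cv2.phaseCorrelate(A,B))
print(manip.sign_off())
E
```

```text
head ((0.15584207278532958, 0.26288830040684985), 0.7719421274132199)
sensor ((0.03329035251142365, 0.023916490057811046), 0.9703087198237578)
spare ((0.004839792256891684, 0.022449903912818314), 0.9299910923838616)
ring ((-0.003938648861669947, -0.0007383406164471751), 0.986757344669766)
housing ((0.6961518858852429, -0.006109961104087347), 0.8774320883221096)
the job is handed in; nothing more can be done
None
```

The stop rod is set on the sensor face, the clamp lever is locked again, and I handed the job in after about 24.5 s. The hand-in gave no verdict.

- **Loosening:** I gripped the lever's ball and swung it up to about 0.5 rad, which the side picture confirmed.
- **Setting the rod:** I pushed it down about 30 mm with closed fingertips on its head. At the touch the push force rose from a steady 6 N to about 11.5 N, so the foot was pressing with about 5.5 N when I lifted off. That is an estimate; the contact force was not measured after lifting off or after locking.
- **Locking:** I pushed the ball down to its solid stop, where it took 19 N with almost no further motion. The side picture puts the lever at about 1.3 rad.

**Last checks:** I compared side pictures from just before and just after locking.

| Thing | Shift in the side picture |
|---|---|
| Sensor, spare sensor and cover ring | under 0.05 px, so no visible movement |
| Rod head | 0.26 px, about 1 mm at most; part of this may be changed shadow or background |
| Housing | 0.7 px; I put this down to the arm's shadow and parts at the edge of the crop, since nothing went near it |

The screwdriver was not measured, but the arm stayed clear of it. The foot still appears seated on the upright sensor in the last picture. The arm was clear of everything, with wrist force near zero.

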